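# Split-light check of a wax sample on a shuttered light box

### The arm

A 6-joint arm with a two-finger parallel gripper is mounted at the origin on the work surface; the furniture and walls round the work are solid. World frame = base frame: x ahead of the robot, y to its left, z up, the work surface at z = 0. Lengths are in m, angles in degrees, forces in N, time in s.
With the tool pointing down it reaches from about 0.35 to 0.875 m from the base axis. Payload 4.2 kg.
Tool frame: the origin (TCP) lies between the finger pads; the fingertips stand 17 mm ahead of it and the grasp point (between the pads) lies 2 mm behind it; z points along the fingers, y is the line along which they close (so a half turn about z gives the same grasp; the last joint's range is limited). The gripper opens to 87 mm and grips with 3 to 60 N. Pads are 19 mm wide; open, the fingers measure 117 mm over their backs; the gripper's body (75 mm by 190 mm) begins 51 mm behind the grasp point.
Start: joints at [83.285, 22.042, 0.453, 0, -68.411, -14.817], TCP at [0.229, 0.581, 0.24] pointing down, gripper open.
Joint ranges: [-179.83, 179.83], [-69.29, 118.12], [-61.27, 80.66], [-181.25, 117.63], [-171.15, -9.14], [-177.46, 177.46]. Speed limits (degrees/s): [159.86, 159.86, 180, 180, 180, 180].

### API

Orientations are given as a 3x3 rotation matrix whose columns are the frame's x, y, z axes.
In Python, from station import r gives the robot as it stands.
- The arm moves only by the tool servo_tool, never from a script. Its argument "targets" is a list of rows, each a list of 5 numbers: the shift along the world's x, y, z in units of 30 mm (1.0 is 30 mm), then the turn about the world's z in rad, then the finger opening in mm, from 0 to 87. In form: [[x, y, z, turn, gripper], ...]. A call has exactly 5 rows; each row is the pose to reach, as a shift and turn from the pose commanded when the call began; what a row does not reach only later rows make up. A row lasts 1/12 s, in which the tool goes at most 41.7 mm and 7.16 degrees, less where a joint would pass 70% of its speed; a pose out of reach is approached as far as the arm can. A call with a gripper value outside its range is refused whole. The fingers move at their own pace and stop on an object; the grip force is fixed at half the most. Time passes only in rows, so rows that repeat a pose let the fingers close, or fill a call up. It gives the time, the measured TCP pose, the force, the opening and the grip force at its end, in the units of the state.
- r.sense(): the state, without advancing time (a new reading comes with each control period).
- r.capture(name): name is "scene" or "top"; returns a dict with "pixels" (420x560x3 uint8, red, green, blue), "fx", "fy", "cx", "cy" (pixels), "dist_coeffs" ([k1, k2, p1, p2, k3] as OpenCV has them; the pictures are not rectified), "world_from_camera" (4x4, takes a point from camera to world coordinates). Camera axes: x right, y down, z forward; pixel columns grow to the right and rows downward; lengths in m; the calibration is good to about 2 mm. A picture is of the moment at which its call begins. There is no depth.
- r.finish_job(): hands the job in; it is judged then, once.
The state is a dict: "time_s": time; "joints": joint angles; "joint_velocities": joint speeds; "effort": joint torques, N m; "tcp_pos": TCP position; "ee_rot": TCP orientation; "wrist_force": force on the tool from outside, world axes, zero at the start; "moment": the same for the moment, N m; "gripper_width": opening from 0.0 (shut) to 1.0 (fully open); "gripper_force": force on a finger pad.
Only numpy, scipy, OpenCV 4.12 (cv2) and the standard library are available. Lean on these libraries where they do the work, as an engineer would, in place of code of your own. Each camera call takes 0.05 s, during which the arm holds its last target. There are 200 camera calls.

### The job

A wax sample lies on the glass of the light box, ready for a split-light translucency check. Unlock the shutter by turning its lock lever the full quarter turn counter-clockwise (seen from above) to its open stop, then slide the sprung shutter by its finger tab to half open, pointer at the long middle mark, so that half of the window is lit. It springs shut if let go, so finish while still holding it steady there, with the lever at its open stop and without disturbing the wax sample or the other things around.

Things in the scene. Friction and masses are not known exactly. Their poses are not given: they have to be found in the camera images.
- light_box: Low grey light box, aluminium top, 144 (x) x 290 (y) x 55 mm high, fixed; place and yaw vary. Origin: centre of its underside; y along it (leftward), x away from the robot, z up. Glass window 56 (x) x 70 (y) mm centred at (0, -75) mm; shutter slot along y at x = -36 mm in the left half, with three marks on the robot's side of it: shut, half (the long one), full.
- shutter (a joint): Travel of the shutter in m: 0 shut, 0.035 half open, 0.070 fully open; moves along the light box's +y. Spring: about 4 N at 0, rising 1.5 N per cm to about 14.5 N at 0.070; it springs shut when released. The lock cam stops it at about 0.002 until the lever is within about 0.2 rad of its open stop.
- shutter_tab (a point): Middle of the top of the shutter's black upright finger tab, 24 mm (box x) by 12 mm (box y, its direction of travel); top 85 mm above the table, upper 24 mm free to grip, below it a slide block 20 mm wide in y. At (-36, 30) mm in the light box's frame when shut. A flat nose, 6 mm high, reaches 25 mm from it at its foot toward the box's +x.
- lock (a joint): Angle of the lock lever in rad: 0 locked (lever across the box, pointing to the box's +x), 1.571 open (lever along the box, pointing to its +y); grows counter-clockwise seen from above. It starts between 0 and 0.25. Stays where it is left; moderate friction (0.07 N m).
- lever_grip (a point): Point on the top of the black lock lever, 52 mm out from its axis; the lever's grip is 46 mm long (from 24 to 70 mm out), 12 mm wide and 15 mm high, its top at 81 mm above the table, 11 mm of air beneath it.
- lock_axis (a point): Top of the lock's vertical spindle, 81 mm above the table, at (1, 58) mm in the light box's frame. A D-shaped cam of 24 mm radius, 8 mm high, lies at its foot on the box's top.
- wax_piece: Pale wax lozenge, 88 long x 16 x 14 mm, lying loose on the light box's glass roughly along the box's y. Origin: centre of its underside, 55 mm above the table. The sample under examination: not to be moved.
- bottle_a: White bud bottle, 48 mm across, 102 mm tall, loose bystander to the left of the light box. Origin: centre of its foot.
- stopper_a: White stopper, 30 mm across, 17 mm high, loose bystander farther left. Origin: centre of its underside.

How it is judged (in metres and radians):
On the way, in this order (a step that is already met when the one before it is completed fails the run):
1. the lock lever is at its open stop (within 0.17 rad) while the shutter is still shut (less than 8 mm) (value of joint lock above 1.4 rad and value of joint shutter below 0.008 m), for 0.2 s.
2. the shutter is held by the fingers at half travel, 35 mm, within 5 mm (value of joint shutter between 0.03 and 0.04 m and contact force between the fingers and shutter above 3 N), for 0.5 s.
At the end, for the whole second after the job is handed in: the fingers hold the shutter at rest at half travel (35 mm, within 5 mm) against its spring, the lock lever is at its open stop (within 0.17 rad), the wax sample lies on the glass within 12 mm of where it lay, and the loose bottle and stopper stand within 30 mm of where they stood (all of step 2 and velocity of joint shutter between -0.01 and 0.01 m/s and value of joint lock above 1.4 rad and distance of wax_piece from where it was at the start of the episode below 0.012 m and z of wax_piece in the frame of light_box above 0.05 m and distance of each of bottle_a, stopper_a from where it was at the start of the episode below 0.03 m); the arm keeps its last pose, push and grip.
It fails at once if the wax sample is shifted by more than 12 mm (distance of wax_piece from where it was at the start of the episode above 0.012 m).
It fails at once if the loose bottle or stopper is knocked more than 30 mm away (distance of any of bottle_a, stopper_a from where it was at the start of the episode above 0.03 m).
It also fails if it takes over 42 s, if anything falls off the work surface, if the arm or the gripper's body presses on something with over 40 N, if the wrist force passes 120 N, or if a joint passes its speed limit or range.

## Working session

There is one attempt and no reset: what is moved stays moved. The work goes in short steps, Python scripts to look and compute and a tool call to move; the robot and the scene stay as the last step left them, time stands still between calls to the robot, and variables do not carry over. Pictures are saved under pics/ and viewed, at most 10 in all, crops included, and the job is handed in when it is done.

Besides the shell and the picture viewer there is one more tool, called after "Call:" as a command line: name --pt "numbers of a row" for each row, then --argument value for the rest. servo_tool: Moves the arm, as the interface text tells. Its arguments: {"type":"object","properties":{"targets":{"type":"array","items":{"type":"array","items":{"type":"number"}}}},"required":["targets"]}

```bash
mkdir -p pics; python3 - <<'E'
from station import r
import cv2,numpy as np,pickle
d={}
for n in("scene","top"):
    c=r.capture(n);d[n]=c;cv2.imwrite(f"pics/{n}0.png",cv2.cvtColor(c["pixels"],cv2.COLOR_RGB2BGR))
    print(n,c["fx"],c["dist_coeffs"],np.round(c["world_from_camera"],3).tolist())
pickle.dump(d,open("d0.pkl","wb"))
s=r.sense();print(s["tcp_pos"],np.round(s["ee_rot"],3).tolist(),s["time_s"],s["gripper_width"])
E
```

```text
scene 423.26824794305475 [-0.13284941  0.          0.          0.          0.        ] [[0.661, -0.574, 0.484, 0.12], [-0.751, -0.494, 0.438, -0.479], [-0.012, -0.653, -0.757, 0.787], [0.0, 0.0, 0.0, 1.0]]
top 515.9047931103064 [-0.04154697  0.          0.          0.          0.        ] [[-0.018, -0.997, 0.076, 0.512], [-1.0, 0.018, -0.002, -0.064], [0.0, -0.076, -0.997, 1.007], [0.0, 0.0, 0.0, 1.0]]
[0.22915608 0.58090377 0.23857573] [[0.93, -0.367, -0.001], [-0.367, -0.93, -0.002], [0.0, 0.002, -1.0]] 0.1 0.995994388260775
```

View pics/scene0.png

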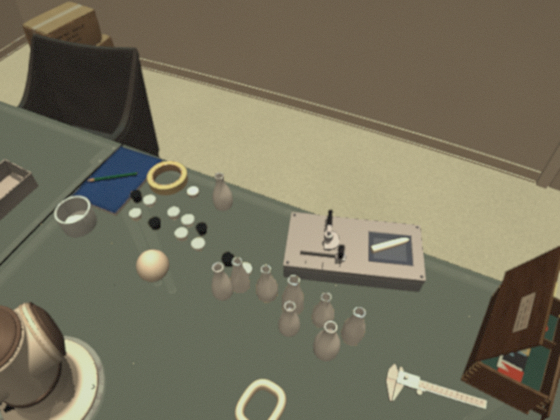

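View pics/top0.png

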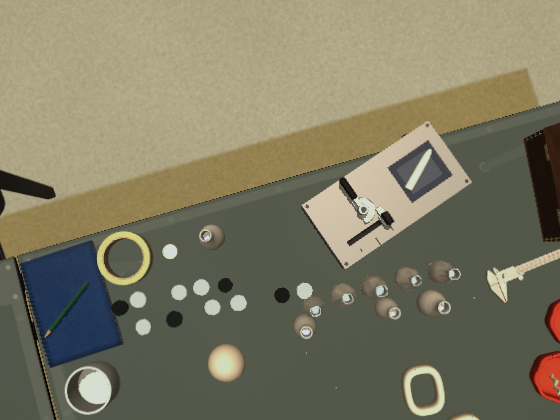

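The top view shows the box with corners at about (428,122), (304,206), (346,268) and (470,182). The lever runs from its hub (366,210) up to (345,183), the tab is near (386,217), and the wax is at (419,170). Next I'll measure these precisely.

```bash
cat > h.py <<'E'
import numpy as np,cv2
def ray(c,uv,z):
    K=np.array([[c["fx"],0,c["cx"]],[0,c["fy"],c["cy"]],[0,0,1]])
    p=cv2.undistortPoints(np.float64(uv).reshape(-1,1,2),K,np.array(c["dist_coeffs"])).reshape(-1,2)
    T=np.array(c["world_from_camera"]);d=np.c_[p,np.ones(len(p))]@T[:3,:3].T;o=T[:3,3]
    return o+d*((z-o[2])/d[:,2])[:,None]
def proj(c,P):
    K=np.array([[c["fx"],0,c["cx"]],[0,c["fy"],c["cy"]],[0,0,1]])
    T=np.linalg.inv(np.array(c["world_from_camera"]))
    return cv2.projectPoints(np.float64(P).reshape(-1,1,3),cv2.Rodrigues(T[:3,:3])[0],T[:3,3],K,np.array(c["dist_coeffs"]))[0].reshape(-1,2)
E
python3 - <<'E'
import pickle,cv2,numpy as np
from h import *
d=pickle.load(open("d0.pkl","rb"));c=d["top"];im=c["pixels"]
print(im[215,330],im[150,420],im[235,440])
hsv=cv2.cvtColor(im,cv2.COLOR_RGB2HSV);print(hsv[215,330],hsv[140,420],hsv[190,445])
ref=im[215,325].astype(int)
m=(np.abs(im.astype(int)-ref).max(2)<40).astype(np.uint8)*255
m[:100]=0;m[:,:290]=0;m[290:]=0;m[:,480:]=0
m=cv2.morphologyEx(m,cv2.MORPH_OPEN,np.ones((3,3)))
n,l,s,_=cv2.connectedComponentsWithStats(m);k=1+s[1:,4].argmax();print(s[k])
pts=np.argwhere(l==k)[:,::-1]
W=ray(c,pts,.055)[:,:2]
(cx,cy),(w,h),a=cv2.minAreaRect(np.float32(W*1000));print("rect",cx,cy,w,h,a)
print("corners",cv2.boxPoints(((cx,cy),(w,h),a)))
x0,y0,w0,h0=290,110,190,170
cr=cv2.resize(im[y0:y0+h0,x0:x0+w0],None,fx=4,fy=4,interpolation=cv2.INTER_CUBIC)[:600]
cv2.imwrite("pics/crop1.png",cr[:600,:760,::-1])
E
```

```text
[209 194 170] [66 69 73] [84 89 75]
[ 18  48 209] [ 18  50 200] [ 18  51 194]
[ 306  124  162  141 8426]
rect 619.2786865234375 -256.4339599609375 142.23556518554688 288.0476379394531 33.02702713012695
corners [[ 481.1546  -174.44409]
 [ 638.1506  -415.94714]
 [ 757.4028  -338.42383]
 [ 600.4068   -96.92078]]
```

View pics/crop1.png

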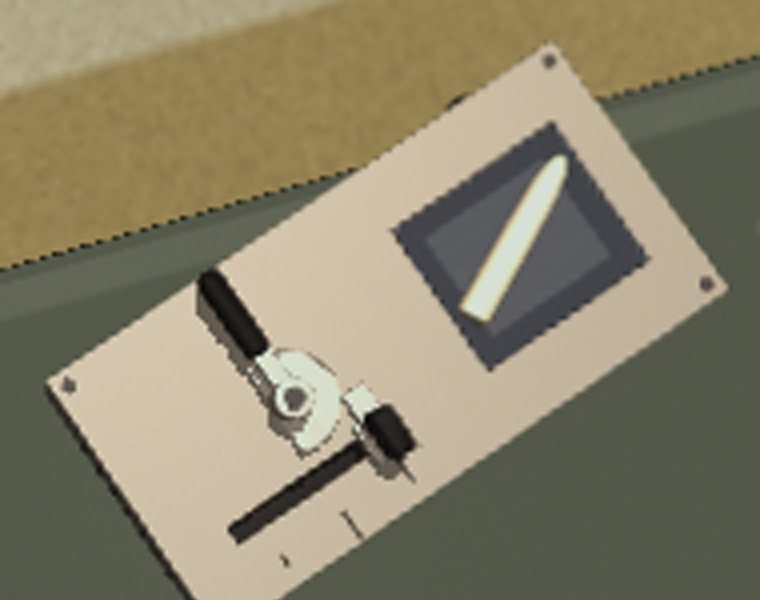

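The crop shows the lever tip at crop (208,272), the lever's inner end at (258,350), the hub at (293,400), the tab top at (391,430) and the wax from (558,160) to (475,315). I'll cross-check the box pose against these points.

```bash
python3 - <<'E'
import pickle
from h import *
d=pickle.load(open("d0.pkl","rb"));c=d["top"]
a=np.radians(33.03);R=np.array([[np.cos(a),-np.sin(a)],[np.sin(a),np.cos(a)]]);o=np.array([.6193,-.2564])
f=lambda u,z:np.round(1e3*(ray(c,np.array(u)/4+[290,110],z)[:,:2]-o)@R,1)
print("hub",f([[293,400]],.081),"tab",f([[391,430]],.085),"lever tip/in",f([[208,272],[258,350]],.081))
print("wax",f([[558,160],[475,315]],.069))
im=c["pixels"].copy()
L=f([[208,272],[258,350]],.081)
# corner screws / slot / project model points in scene
s=d["scene"];im=s["pixels"].copy()
def W(p,z):return [*(o+R@(np.array(p)/1e3)),z]
for p,z in[((-36,30),.085),((1,58),.081),((-72,-145),.055),((72,-145),.055),((72,145),.055),((-72,145),.055),((71,60),.081)]:
    u=proj(s,W(p,z))[0];print(p,np.round(u,1))
    cv2.circle(im,tuple(int(round(t)) for t in u),1,(255,0,0),-1)
cv2.imwrite("pics/crop2.png",cv2.resize(im[190:300,270:440],None,fx=4,fy=4)[:,:,::-1])
for n,p,z in [("lever52",(53,58),.081),("tab",(-36,30),.085),("tabhalf",(-36,65),.085),("end",(1,110),.081)]:print(n,np.round(W(p,z),4))
E
```

```text
hub [[-0.5 59. ]] tab [[-36.2  30.9]] lever tip/in [[68.9 57.8]
 [27.  59.2]]
wax [[  22.  -108.4]
 [ -15.4  -34.8]]
(-36, 30) [340.9 249.2]
(1, 58) [328.1 234.4]
(-72, -145) [425.  281.4]
(72, -145) [419.9 225.7]
(72, 145) [290.5 212.3]
(-72, 145) [282.1 265.8]
(71, 60) [329.1 209. ]
lever52 [ 0.6321 -0.1789  0.081 ]
tab [ 0.5728 -0.2509  0.085 ]
tabhalf [ 0.5537 -0.2215  0.085 ]
end [ 0.5602 -0.1636  0.081 ]
```

View pics/crop2.png

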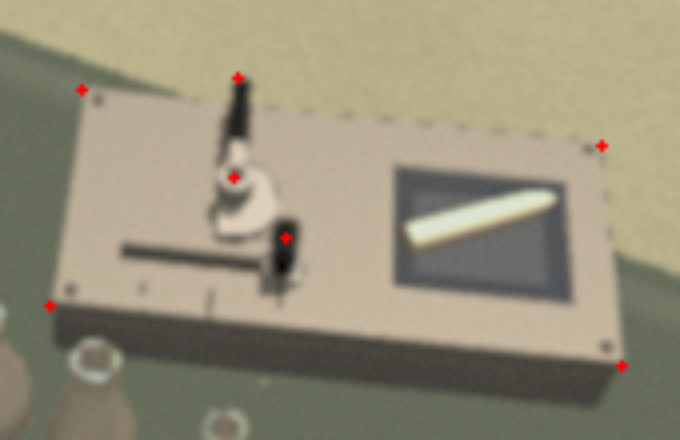

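Call:
servo_tool --pt "1.3 -1.3 0 -0.12 60" --pt "2.6 -2.6 0 -0.24 60" --pt "3.9 -3.9 0 -0.36 60" --pt "5.2 -5.2 0 -0.48 60" --pt "6.0 -6.5 0 -0.6 60"

```text
time_s: 0.52
tcp_pos: [0.3744, 0.4297, 0.239]
ee_rot: [[0.556, -0.831, -0.0], [-0.831, -0.556, -0.001], [0.0, 0.001, -1.0]]
wrist_force: [0.5, -0.8, -0.3]
gripper_width: 0.733
gripper_force: 0.0
```

The scene-view projections (red) match the corners, tab, hub and lever tip to within about 1 mm. The lever is at about 0 rad. Now moving above the lever.

Call:
servo_tool --pt "0.5 -1.2 0 -0.12 50" --pt "1.0 -2.4 0 -0.24 50" --pt "1.5 -3.6 0 -0.36 50" --pt "2.0 -4.8 0 -0.48 50" --pt "2.5 -6.0 0 -0.6 50"

```text
time_s: 0.93
tcp_pos: [0.4485, 0.2491, 0.2393]
ee_rot: [[-0.011, -1.0, -0.0], [-1.0, 0.011, -0.0], [0.0, 0.0, -1.0]]
wrist_force: [0.6, 0.7, 0.6]
gripper_width: 0.575
gripper_force: 0.0
```

Call:
servo_tool --pt "0.5 -1.2 0 -0.12 40" --pt "1.0 -2.4 0 -0.24 40" --pt "1.5 -3.6 0 -0.36 40" --pt "2.0 -4.8 0 -0.48 40" --pt "2.5 -6.0 0 -0.6 40"

```text
time_s: 1.35
tcp_pos: [0.5234, 0.0692, 0.2394]
ee_rot: [[-0.574, -0.819, -0.0], [-0.819, 0.574, 0.0], [0.0, 0.0, -1.0]]
wrist_force: [0.5, 0.7, 0.8]
gripper_width: 0.46
gripper_force: 0.0
```

Call:
servo_tool --pt "0.5 -1.2 0 -0.1 40" --pt "1.0 -2.4 0 -0.2 40" --pt "1.5 -3.6 0 -0.3 40" --pt "1.5 -3.6 0 -0.38 40" --pt "1.5 -3.6 0 -0.38 40"

```text
time_s: 1.77
tcp_pos: [0.5683, -0.0391, 0.2385]
ee_rot: [[-0.836, -0.548, -0.002], [-0.548, 0.836, -0.0], [0.002, 0.001, -1.0]]
wrist_force: [-0.7, -0.0, 0.7]
gripper_width: 0.46
gripper_force: 0.0
```

Call:
servo_tool --pt "0.5 -1.1 0 0 40" --pt "1.0 -2.2 0 0 40" --pt "1.5 -3.3 -0.5 0 40" --pt "2.0 -4.4 -1.0 0 40" --pt "2.13 -4.66 -1.5 0 40"

```text
time_s: 2.18
tcp_pos: [0.6335, -0.1795, 0.1933]
ee_rot: [[-0.833, -0.553, 0.001], [-0.553, 0.833, -0.001], [-0.0, -0.001, -1.0]]
wrist_force: [-0.8, -0.4, 0.1]
gripper_width: 0.457
gripper_force: 0.0
```

Call:
servo_tool --pt "0 0 -0.9 0 40" --pt "0 0 -1.8 0 40" --pt "0 0 -1.8 0 40" --pt "0 0 -1.8 0 40" --pt "0 0 -1.8 0 40"

```text
time_s: 2.6
tcp_pos: [0.6333, -0.1761, 0.1423]
ee_rot: [[-0.832, -0.555, 0.002], [-0.555, 0.832, -0.001], [-0.001, -0.002, -1.0]]
wrist_force: [0.4, -0.7, -0.8]
gripper_width: 0.454
gripper_force: 0.0
```

```bash
python3 - <<'E'
from station import r
import cv2
c=r.capture("scene");cv2.imwrite("pics/a.png",cv2.resize(c["pixels"][150:300,260:440],None,fx=4,fy=4)[:,:,::-1])
s=r.sense();print(s["tcp_pos"],s["joints"])
E
```

```text
[ 0.63359005 -0.17619344  0.14294536] [-1.45828834e+00  2.93810176e+01 -2.14492548e+00  4.93640642e-02
 -5.82554285e+01 -5.48719787e+01]
```

View pics/a.png

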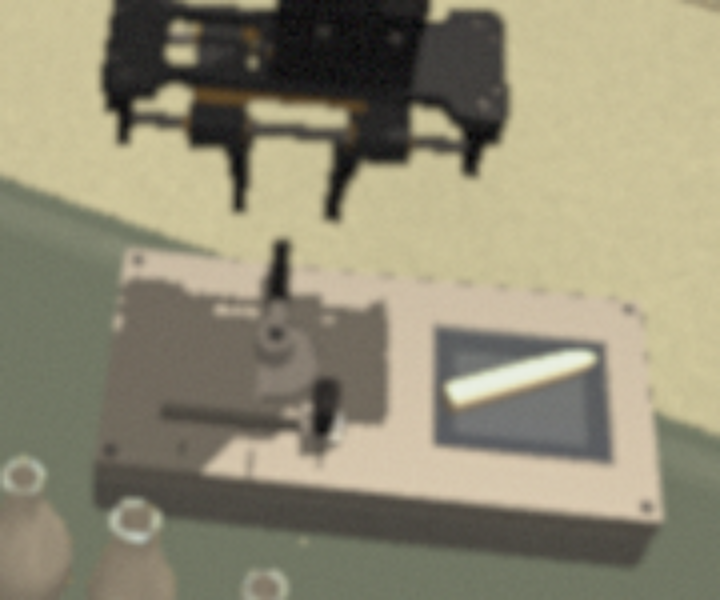

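The open fingers straddle the lever line (lever tip at 282,245, fingers at 240 and 332). Descending to grip.

Call:
servo_tool --pt "-0.05 -0.09 -0.7 0 40" --pt "-0.05 -0.09 -1.4 0 40" --pt "-0.05 -0.09 -1.95 0 40" --pt "-0.05 -0.09 -1.95 0 40" --pt "-0.05 -0.09 -1.95 0 40"

```text
time_s: 3.07
tcp_pos: [0.6314, -0.1792, 0.0834]
ee_rot: [[-0.833, -0.554, 0.001], [-0.554, 0.833, -0.001], [-0.001, -0.001, -1.0]]
wrist_force: [0.5, -0.8, -0.1]
gripper_width: 0.456
gripper_force: 0.0
```

Call:
servo_tool --pt "0 0 0 0 0" --pt "0 0 0 0 0" --pt "0 0 0 0 0" --pt "0 0 0 0 0" --pt "0 0 0 0 0"

```text
time_s: 3.48
tcp_pos: [0.631, -0.1794, 0.0828]
ee_rot: [[-0.833, -0.553, 0.001], [-0.553, 0.833, -0.0], [-0.001, -0.001, -1.0]]
wrist_force: [0.4, 0.4, -0.7]
gripper_width: 0.167
gripper_force: 0.0
```

Call:
servo_tool --pt "0 0 0 0 0" --pt "0 0 0 0 0" --pt "0 0 0 0 0" --pt "-0.053 0.072 0 0.052 0" --pt "-0.105 0.143 0 0.105 0"

```text
time_s: 3.9
tcp_pos: [0.628, -0.1753, 0.0826]
ee_rot: [[-0.769, -0.639, 0.001], [-0.639, 0.769, -0.0], [-0.001, -0.001, -1.0]]
wrist_force: [-0.8, 0.2, 3.6]
gripper_width: 0.129
gripper_force: 30.0
```

Call:
servo_tool --pt "-0.12 0.131 0 0.105 0" --pt "-0.252 0.25 0 0.21 0" --pt "-0.397 0.354 0 0.315 0" --pt "-0.551 0.442 0 0.42 0" --pt "-0.714 0.513 0 0.525 0"

```text
time_s: 4.32
tcp_pos: [0.6068, -0.1603, 0.0826]
ee_rot: [[-0.342, -0.94, 0.002], [-0.94, 0.342, -0.001], [0.0, -0.002, -1.0]]
wrist_force: [1.0, -3.1, 0.8]
gripper_width: 0.138
gripper_force: 30.0
```

Call:
servo_tool --pt "-0.17 0.054 0 0.105 0" --pt "-0.344 0.09 0 0.21 0" --pt "-0.521 0.107 0 0.315 0" --pt "-0.699 0.106 0 0.42 0" --pt "-0.876 0.086 0 0.525 0"

```text
time_s: 4.73
tcp_pos: [0.5812, -0.158, 0.0826]
ee_rot: [[0.175, -0.985, 0.004], [-0.985, -0.175, -0.001], [0.002, -0.003, -1.0]]
wrist_force: [2.2, -5.0, -1.1]
gripper_width: 0.133
gripper_force: 30.0
```

Call:
servo_tool --pt "-0.174 -0.038 0 0.105 0" --pt "-0.343 -0.095 0 0.21 0" --pt "-0.505 -0.168 0 0.315 0" --pt "-0.658 -0.259 0 0.4 0" --pt "-0.658 -0.259 0 0.4 0"

```text
time_s: 5.15
tcp_pos: [0.5628, -0.1654, 0.0826]
ee_rot: [[0.542, -0.84, 0.007], [-0.84, -0.542, -0.001], [0.004, -0.006, -1.0]]
wrist_force: [5.9, -1.9, -2.5]
gripper_width: 0.135
gripper_force: 30.0
```

```bash
python3 - <<'E'
from station import r
import cv2,numpy as np
c=r.capture("scene");cv2.imwrite("pics/b.png",cv2.resize(c["pixels"][150:300,260:440],None,fx=4,fy=4)[:,:,::-1])
s=r.sense();p=s["tcp_pos"];print(p,np.degrees(np.arctan2(p[1]+.2073,p[0]-.5885))-33.03,s["moment"],s["wrist_force"],s["joints"])
E
```

```text
[ 0.56279189 -0.16538617  0.08257808] 88.49313118658687 [-0.38188997 -1.28666124  0.08124552] [ 4.21879037 -1.1846585  -2.93085172] [ -0.54594617  27.11543169 -16.60034704   0.05959166 -45.91065944
  33.23746357]
```

View pics/b.png

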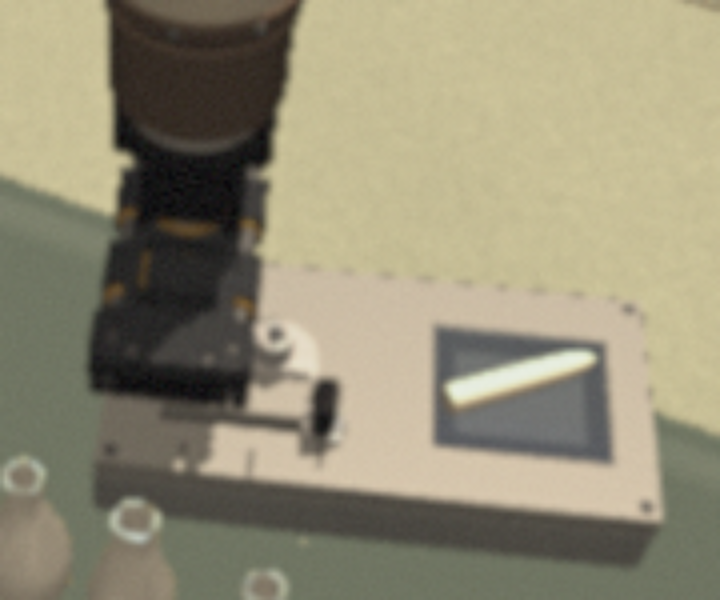

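The picture shows the gripper holding the lever along the box at about 88.5°, with the cam turned away and the tab and wax undisturbed. Releasing and lifting.

Call:
servo_tool --pt "0 0 0 0 34" --pt "0 0 0 0 34" --pt "0 0 0 0 34" --pt "0 0 0 0 34" --pt "0 0 0.4 0 34"

```text
time_s: 5.62
tcp_pos: [0.558, -0.1647, 0.0917]
ee_rot: [[0.539, -0.842, -0.006], [-0.842, -0.539, 0.001], [-0.004, 0.005, -1.0]]
wrist_force: [-0.1, 0.5, -0.0]
gripper_width: 0.369
gripper_force: 0.0
```

Call:
servo_tool --pt "0 0 1.0 0 34" --pt "0 0 1.7 -0.12 34" --pt "0.1 -0.6 1.7 -0.24 34" --pt "0.2 -1.2 1.7 -0.36 34" --pt "0.3 -1.8 1.7 -0.48 34"

```text
time_s: 6.03
tcp_pos: [0.5691, -0.2192, 0.1457]
ee_rot: [[0.085, -0.996, 0.001], [-0.996, -0.085, 0.0], [-0.0, -0.001, -1.0]]
wrist_force: [0.2, -0.2, -0.4]
gripper_width: 0.391
gripper_force: 0.0
```

Call:
servo_tool --pt "0.1 -0.5 0 -0.12 34" --pt "0.1 -1.0 0 -0.24 34" --pt "0.1 -1.0 0 -0.36 34" --pt "0.1 -1.0 0 -0.48 34" --pt "0.1 -1.0 0 -0.6 34"

```text
time_s: 6.45
tcp_pos: [0.5716, -0.2493, 0.1446]
ee_rot: [[-0.494, -0.869, -0.001], [-0.869, 0.494, 0.0], [0.0, 0.001, -1.0]]
wrist_force: [0.4, -0.1, 1.1]
gripper_width: 0.391
gripper_force: 0.0
```

Call:
servo_tool --pt "0 0 0 -0.12 34" --pt "0 0 0 -0.24 34" --pt "0 0 0 -0.36 34" --pt "0 0 0 -0.48 34" --pt "0 0 0 -0.49 34"

```text
time_s: 6.87
tcp_pos: [0.5717, -0.2488, 0.1448]
ee_rot: [[-0.843, -0.538, -0.001], [-0.538, 0.843, 0.0], [0.001, 0.001, -1.0]]
wrist_force: [0.3, -0.3, 0.1]
gripper_width: 0.397
gripper_force: 0.0
```

```bash
python3 - <<'E'
from station import r
import cv2,numpy as np
from h import *
c=r.capture("top");cv2.imwrite("pics/c.png",cv2.resize(c["pixels"][110:280,290:480],None,fx=3,fy=3)[:,:,::-1])
s=r.sense();p=s["tcp_pos"];print(p,np.degrees(np.arctan2(s["ee_rot"][1][0],s["ee_rot"][0][0])),(np.array([.5728,-.2509])-p[:2])/.03)
E
```

```text
[ 0.57180427 -0.24882346  0.14483291] -147.22202484063683 [ 0.03319116 -0.06921812]
```

View pics/c.png

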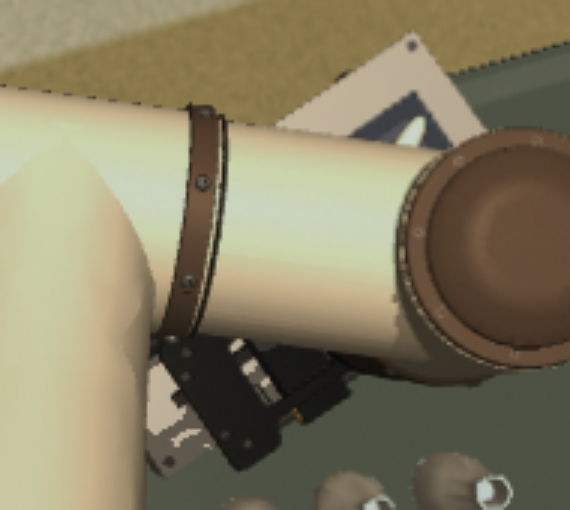

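The arm hides the lever in the top view, so I'll check it from the scene camera.

```bash
python3 - <<'E'
from station import r
import cv2
c=r.capture("scene");cv2.imwrite("pics/e.png",cv2.resize(c["pixels"][150:300,260:440],None,fx=4,fy=4)[:,:,::-1])
E
```

```text
(no output)
```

View pics/e.png

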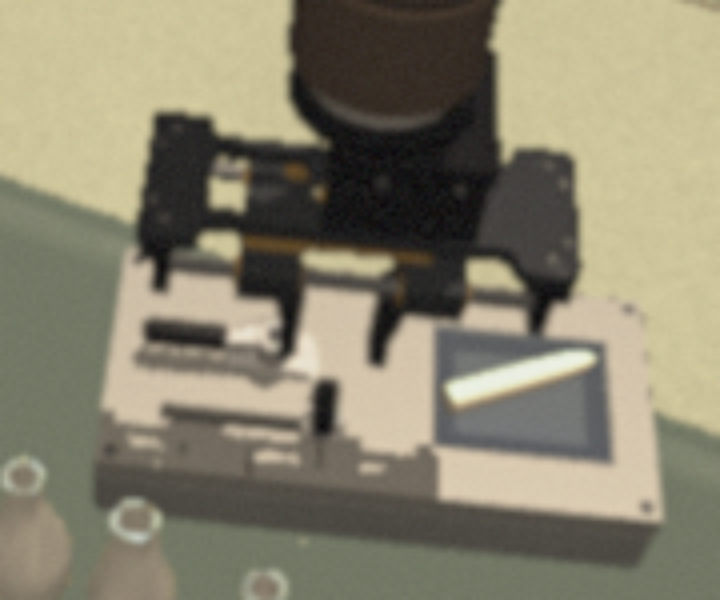

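The lever lies parallel to the slot (open), and the fingers straddle the tab at (325,405) with the wax unmoved. Descending on the tab and gripping it.

Call:
servo_tool --pt "0.03 -0.07 -0.6 0 34" --pt "0.03 -0.07 -1.2 0 34" --pt "0.03 -0.07 -1.7 0 34" --pt "0.03 -0.07 -2.03 0 34" --pt "0.03 -0.07 -2.03 0 34"

```text
time_s: 7.38
tcp_pos: [0.5715, -0.2506, 0.0816]
ee_rot: [[-0.841, -0.541, -0.005], [-0.541, 0.841, 0.001], [0.003, 0.004, -1.0]]
wrist_force: [0.1, 0.8, -1.5]
gripper_width: 0.391
gripper_force: 0.0
```

Call:
servo_tool --pt "0 0 0 0 0" --pt "0 0 0 0 0" --pt "0 0 0 0 0" --pt "0 0 0 0 0" --pt "0 0 0 0 0"

```text
time_s: 7.8
tcp_pos: [0.5734, -0.2509, 0.0852]
ee_rot: [[-0.841, -0.541, 0.001], [-0.541, 0.841, -0.0], [-0.001, -0.001, -1.0]]
wrist_force: [-0.3, 0.9, 2.0]
gripper_width: 0.136
gripper_force: 30.0
```

Call:
servo_tool --pt "0 0 0 0 0" --pt "0 0 0 0 0" --pt "0 0 0 0 0" --pt "0 0 0 0 0" --pt "0 0 0 0 0"

```text
time_s: 8.22
tcp_pos: [0.5734, -0.2509, 0.0851]
ee_rot: [[-0.841, -0.541, 0.001], [-0.541, 0.841, -0.0], [-0.001, -0.001, -1.0]]
wrist_force: [-0.4, 2.2, 6.8]
gripper_width: 0.132
gripper_force: 30.0
```

Call:
servo_tool --pt "-0.06 0.1 0 0 0" --pt "-0.13 0.2 0 0 0" --pt "-0.19 0.29 0 0 0" --pt "-0.25 0.39 0 0 0" --pt "-0.32 0.49 0 0 0"

```text
time_s: 8.63
tcp_pos: [0.5651, -0.2381, 0.0851]
ee_rot: [[-0.841, -0.541, 0.005], [-0.541, 0.841, -0.003], [-0.002, -0.005, -1.0]]
wrist_force: [2.3, -7.1, 1.2]
gripper_width: 0.133
gripper_force: 30.0
```

Call:
servo_tool --pt "-0.06 0.1 0 0 0" --pt "-0.13 0.2 0 0 0" --pt "-0.19 0.29 0 0 0" --pt "-0.26 0.4 0 0 0" --pt "-0.32 0.49 0 0 0"

```text
time_s: 9.05
tcp_pos: [0.5559, -0.2238, 0.0851]
ee_rot: [[-0.841, -0.541, 0.005], [-0.541, 0.841, -0.004], [-0.002, -0.006, -1.0]]
wrist_force: [4.0, -9.9, 1.2]
gripper_width: 0.135
gripper_force: 30.0
```

Call:
servo_tool --pt "0 0 0 0 0" --pt "0 0 0 0 0" --pt "0 0 0 0 0" --pt "0 0 0 0 0" --pt "0 0 0 0 0"

```text
time_s: 9.47
tcp_pos: [0.5559, -0.2238, 0.0851]
ee_rot: [[-0.841, -0.541, 0.005], [-0.541, 0.841, -0.004], [-0.002, -0.006, -1.0]]
wrist_force: [3.2, -8.1, 0.7]
gripper_width: 0.136
gripper_force: 30.0
```

```bash
python3 - <<'E'
from station import r
import cv2,numpy as np
c=r.capture("scene");cv2.imwrite("pics/f.png",cv2.resize(c["pixels"][190:290,270:440],None,fx=4,fy=4)[:,:,::-1])
s=r.sense();p=s["tcp_pos"];print(p,(p[:2]-np.array([.5734,-.2509]))@[-.545,.838],s["gripper_width"],s["gripper_force"],s["wrist_force"])
E
```

```text
[ 0.55589341 -0.22386019  0.08512083] 0.03220044903812398 0.13614107313729132 30.003792643547058 [ 2.61720018 -7.20190131  0.11943709]
```

View pics/f.png

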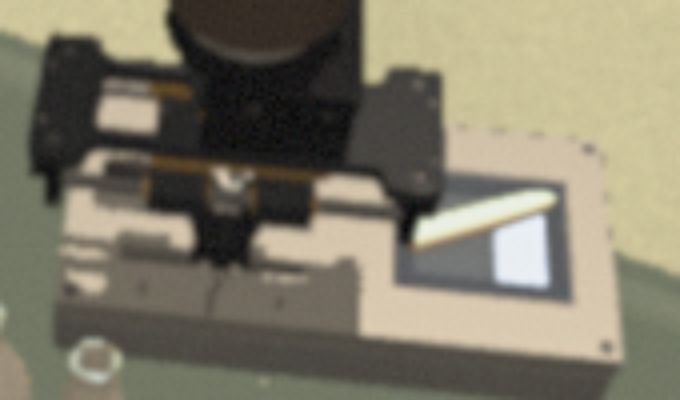

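The picture shows the window about half lit, the shutter held near the middle mark and the wax unmoved. Travel is about 32.2 mm, so I'll add the remaining 2.7 mm.

Call:
servo_tool --pt "-0.03 0.04 0 0 0" --pt "-0.05 0.075 0 0 0" --pt "-0.05 0.075 0 0 0" --pt "-0.05 0.075 0 0 0" --pt "-0.05 0.075 0 0 0"

```text
time_s: 9.93
tcp_pos: [0.5545, -0.2216, 0.0851]
ee_rot: [[-0.841, -0.541, 0.005], [-0.541, 0.841, -0.004], [-0.003, -0.006, -1.0]]
wrist_force: [3.6, -8.8, 0.0]
gripper_width: 0.138
gripper_force: 30.0
```

Call:
servo_tool --pt "0 0 0 0 0" --pt "0 0 0 0 0" --pt "0 0 0 0 0" --pt "0 0 0 0 0" --pt "0 0 0 0 0"

```text
time_s: 10.35
tcp_pos: [0.5545, -0.2217, 0.0851]
ee_rot: [[-0.841, -0.541, 0.005], [-0.541, 0.841, -0.004], [-0.002, -0.006, -1.0]]
wrist_force: [3.5, -8.3, 0.4]
gripper_width: 0.133
gripper_force: 30.0
```

Call:
servo_tool --pt "0 0 0 0 0" --pt "0 0 0 0 0" --pt "0 0 0 0 0" --pt "0 0 0 0 0" --pt "0 0 0 0 0"

```text
time_s: 10.77
tcp_pos: [0.5545, -0.2217, 0.0851]
ee_rot: [[-0.841, -0.541, 0.005], [-0.541, 0.841, -0.004], [-0.002, -0.006, -1.0]]
wrist_force: [2.2, -8.9, 0.6]
gripper_width: 0.132
gripper_force: 30.0
```

```bash
python3 - <<'E'
from station import r
import cv2,numpy as np
from h import *
c=r.capture("scene");im=c["pixels"]
a=np.radians(33.03);R=np.array([[np.cos(a),-np.sin(a)],[np.sin(a),np.cos(a)]]);o=np.array([.6193,-.2564])
m=(im.min(2)>185).astype(np.uint8);m[:,:385]=0;m[:240]=0;m[265:]=0;m[:,415:]=0
q=np.argwhere(m)[:,::-1];b=1e3*(ray(c,q,.055)[:,:2]-o)@R
print("lit y range (half edge ideally at window middle -75):",len(q),np.percentile(b[:,1],[1,99]))
s=r.sense();p=s["tcp_pos"];print((p[:2]-np.array([.5734,-.2509]))@[-.545,.838],(p[:2]-o)@R,s["gripper_force"],s["wrist_force"])
E
```

```text
lit y range (half edge ideally at window middle -75): 286 [-109.21652337  -65.6941901 ]
0.03481047638414512 [-0.03542642  0.06445342] 30.004055500030518 [ 3.54574307 -8.31961179  0.51791311]
```

```bash
python3 -c "
from station import r
print(r.finish_job())"
```

```text
the job is handed in; nothing more can be done
None
```

I turned the lock lever to its open stop (about 88.5° measured), then slid the shutter to about 34.8 mm and handed the job in at about 11 s, gripping the tab with 30 N. The wax looked unmoved in every picture; I never measured the bottle and stopper afterwards, and the hand-in gave no verdict.

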